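# Put the spring scale back together and check it with its weights

### The job

The kitchen spring scale was taken apart for washing. Thread the coil spring over the upright rod of the scale base, twisting it a little if its coils snag, until it stands fully down on the base; then set the cap over the spring, open side down. To check the scale, stand the large weight on the middle of the cap and the small weight on top of the large one, so that the cap sinks level with the top of the gauge, and leave the other kitchen things where they are.

Things in the scene. Friction and masses are not known exactly. Their poses are not given: they have to be found in the camera images.
- scale: Scale base, fixed to the worktop: a round grey plate, 136 mm across and 20 mm high, with an upright plain steel rod in its middle. Origin: centre of its underside on the worktop, z up; local +x points to the gauge.
- rod_tip (a point): Top of the steel rod, 85 mm above the worktop (65 mm above the plate). The rod is 26 mm in diameter; its last 10 mm taper to a rounded end 12 mm across.
- rod_foot (a point): Where the rod's axis meets the top of the base plate, 20 mm above the worktop: the spring's lower end belongs here.
- gauge_top (a point): Top of the gauge, a thin upright steel strip 24 mm wide that stands on the base plate 53 mm from the rod's axis, towards the side of the base that is away from the robot (turned with the base's yaw, up to 0.6 rad either way). Its top is 102 mm above the worktop.
- spring: Steel compression coil spring that stands on end on the worktop, 108 mm high unloaded, 44 mm outside and 34 mm inside diameter, wire 5 mm, about 11.5 mm from coil to coil, flat ends, 0.13 kg. It shortens, well damped, by 1 mm for every 0.28 N and by 48 mm at most; it does not bend sideways and does not stretch. Take it across its outside near the top. Origin: centre of its lower end, z along its axis upwards.
- spring_top (a point): Centre of the spring's upper end.
- cap: Aluminium load cap: an inverted round cup, 60 mm outside and 52 mm inside diameter, 56 mm high overall, closed flat top 6 mm thick marked with two thin rings (so 50 mm deep inside), about 0.12 kg. It stands on the worktop open side down. Origin: centre of its open lower rim, z up to the closed top. When it sits, the spring's upper end bears on the inside of its top.
- cap_top (a point): Centre of the cap's top face, 56 mm above its origin. With the cap on the spring it stands about 129 mm above the worktop, with the large weight about 111 mm, with both weights about 102 mm.
- weight_large: Large weight: plain dark steel cylinder, 52 mm in diameter, 44 mm high, 0.5 kg. It stands on the worktop. Origin: centre of its underside, z up.
- weight_small: Small weight: plain dark steel cylinder, 40 mm in diameter, 38 mm high, 0.25 kg. It stands on the worktop. Origin: centre of its underside, z up.
- paprika: Bystander: spice jar with a yellow lid, 45 mm wide, 100 mm high. Origin: centre of its underside.
- mug: Bystander: white mug with a handle, 92 mm wide, 95 mm high. Origin: on its underside.
- timer: Bystander: round kitchen timer with a red top, 63 mm wide, 46 mm high. Origin: centre of its underside.
Mind the look-alikes: they are no part of the job. What is shaped like the scale but yellow is not meant.

How it is judged:
By the outcome, as a careful person would: the job done as asked, in the order asked, and still so for the second after the job is handed in, with the robot touching nothing.
It also fails if it takes over 69 s, if anything falls off the work surface, if the arm or the gripper's body presses on something with over 40 N, if the wrist force passes 120 N, or if a joint passes its speed limit or range.

### The arm

A 6-joint arm with a two-finger parallel gripper is mounted at the origin on a cart in front of the work surface, level with it; the furniture and walls round the work are solid. World frame = base frame: x ahead of the robot, y to its left, z up, the work surface at z = 0. Lengths are in mm, angles in rad, forces in N, time in s.
With the tool pointing down it reaches from about 400 to 925 mm from the base axis. Payload 12.5 kg.
Tool frame: the origin (TCP) lies at the centre of the arm's flange, where the gripper is bolted on; the fingertips stand 190 mm ahead of it and the grasp point (between the pads) lies 171 mm ahead of it; z points along the fingers, y is the line along which they close (so a half turn about z gives the same grasp; the last joint's range is limited). The gripper opens to 95 mm and grips with 3 to 60 N. Pads are 20 mm wide; open, the fingers measure 119 mm over their backs; the gripper's body (75 mm by 180 mm) begins 59 mm behind the grasp point.
Start: joints at [1.063, 0.491, 1.559, -0, 1.092, -0.106], TCP at [244.399, 575.234, 404.761] pointing down, gripper open.
Joint ranges: [-3.1, 3.1], [-0.84, 2.19], [0.05, 2.79], [-1.13, 4.28], [0.06, 2.93], [-2.69, 2.69]. Speed limits (rad/s): [2.22, 2.22, 2.79, 3.14, 3.14, 3.14].

### API

Orientations are given as [roll, pitch, yaw] about the fixed x, y, z axes, in that order (R = Rz(yaw) Ry(pitch) Rx(roll)).
In Python, from cell import env, read_camera, search_frame, cut_out gives the robot as it stands. The module is installed in compiled form; this text tells all that it offers.
- The arm moves only by the tool move_arm, never from a script. Its argument "commands" is a list of rows, each a list of 3 entries, a list of its own where there are three numbers: the shift along the world's x, y, z normalised to -1 to 1, where 1 is 0.03 m, then the turn about the world's z normalised to -1 to 1, where 1 is 0.08 rad, then the opening, from -1 (shut) to 1 (fully open), so that 0 is half open. A call has 1 to 20 rows; each row shifts and turns the commanded pose from where the row before left it; what a row does not reach is not made up. A row lasts 1/12 s, in which the tool goes at most 41.7 mm and 7.16 degrees, less where a joint would pass 70% of its speed; a pose out of reach is approached as far as the arm can. A call with a number of a shift or a turn outside -1 to 1 is refused whole. A call with a gripper value outside its range is refused whole. The fingers move at their own pace and stop on an object; the grip force is fixed at half the most. Time passes only in rows, so rows that do not move let the fingers close. It gives the time, the measured TCP pose, the force, the opening and the grip force at its end, in the units of the state.
- env.state(): the state, without advancing time (a new reading comes with each control period).
- read_camera(name): name is "scene" or "top" or "wrist"; returns a dict with "image" (480x640x3 uint8, red, green, blue), "fx", "fy", "cx", "cy" (pixels), "D" ([k1, k2, p1, p2, k3] as OpenCV has them; the pictures are not rectified), "rvec" (rotation vector, rad) and "tvec" (3), from world to camera coordinates, as OpenCV has them. Camera axes: x right, y down, z forward; pixel columns grow to the right and rows downward; lengths in mm; the calibration is good to about 2 mm. A picture is of the moment at which its call begins. There is no depth.
- env.job_done(): hands the job in; it is judged then, once.
Trained networks look in a picture, given as the dict that the camera call returned (one of the last four; its "shot" number tells which), for a name from the list of things; names that differ only in an ending like _2 or _b are one class to them, and where a whole thing is asked for, a point or a joint stands for the part that bears it (a point fixed in the world has none). Each returns a list of dicts, best first, with "confidence" (0 to 1); they miss things now and then, are a little off and sometimes report something else, mostly with a low value. They report only what shows in the picture. A call takes as long as a camera call. They do not tell look-alikes from the thing itself.
- search_frame(thing, picture): "at" ([column, row] in pixels, amid what is visible of it).
- cut_out(thing, picture): "region" (480x640 bool, what is visible of it) and "at" ([column, row] in pixels, amid what is visible of it).
The state is a dict: "t": time; "joints": joint angles; "qvel": joint speeds; "tau": joint torques, N m; "eef_pos": TCP position; "tcp_rot": TCP orientation; "ft_force": force on the tool from outside, world axes, zero at the start; "moment": the same for the moment, N m; "opening": opening from 0.0 (shut) to 1.0 (fully open); "grip_force": force on a finger pad.
Only numpy, scipy, OpenCV 4.12 (cv2) and the standard library are available. Lean on these libraries where they do the work, as an engineer would, in place of code of your own. Each camera call takes 0.05 s, during which the arm holds its last target. There are 200 camera calls.

## Working session

There is one attempt and no reset: what is moved stays moved. The work goes in short steps, Python scripts to look and compute and a tool call to move; the robot and the scene stay as the last step left them, time stands still between calls to the robot, and variables do not carry over. Pictures are saved under pics/ and viewed, at most 10 in all, crops included, and the job is handed in when it is done.

Besides the shell and the picture viewer there is one more tool, called after "Request:" by a JSON object that holds its "name" and its "arguments", one argument or row to a line. move_arm: Moves the arm, as the interface text tells. Its arguments: {"type":"object","properties":{"commands":{"type":"array","items":{"type":"array"}}},"required":["commands"]}

```bash
mkdir -p pics; cat > h.py <<'E'
import numpy as np, cv2
from cell import env, read_camera, search_frame, cut_out
def ray(p,uv):
    K=np.array([[p['fx'],0,p['cx']],[0,p['fy'],p['cy']],[0,0,1]],float)
    n=cv2.undistortPoints(np.array([[uv]],float),K,np.array(p['D'],float))[0,0]
    R=cv2.Rodrigues(np.array(p['rvec'],float))[0]; t=np.array(p['tvec'],float).ravel()
    return -R.T@t, R.T@np.array([n[0],n[1],1.])
def atz(p,uv,z):
    o,d=ray(p,uv); return o+d*(z-o[2])/d[2]
def tri(obs):
    A=np.zeros((3,3));b=np.zeros(3)
    for p,uv in obs:
        o,d=ray(p,uv); d=d/np.linalg.norm(d); M=np.eye(3)-np.outer(d,d); A+=M;b+=M@o
    return np.linalg.solve(A,b)
def proj(p,X):
    K=np.array([[p['fx'],0,p['cx']],[0,p['fy'],p['cy']],[0,0,1]],float)
    return cv2.projectPoints(np.array(X,float).reshape(-1,3),np.array(p['rvec'],float),np.array(p['tvec'],float),K,np.array(p['D'],float))[0][:,0]
def save(p,n,crop=None,s=1):
    im=p['image'][:,:,::-1]
    if crop: im=im[crop[1]:crop[3],crop[0]:crop[2]]
    cv2.imwrite('pics/'+n,cv2.resize(im,None,fx=s,fy=s))
E
python3 - <<'E'
from h import *
S=read_camera('scene');T=read_camera('top')
save(S,'s0.png');save(T,'t0.png')
for n,p in (('S',S),('T',T)):
    print(n,ray(p,(320,240)))
for th in ['scale','rod_tip','rod_foot','gauge_top','spring','spring_top','cap','cap_top','weight_large','weight_small','paprika','mug','timer']:
    for n,p in (('S',S),('T',T)):
        print(th,n,[(np.round(d['at']).tolist(),round(d['confidence'],2)) for d in search_frame(th,p)[:4]])
s=env.state();print(s['t'],s['eef_pos'],s['tcp_rot'],s['opening'])
E
```

```text
S (array([ 145.50163522, 1084.75534065, 1187.68388916]), array([ 0.2612235 , -0.68110131, -0.68405321]))
T (array([-482.35892453,  196.50097244, 1459.3949862 ]), array([ 0.60996106, -0.11077607, -0.78472922]))
scale S [([322.0, 256.0], 0.76), ([355.0, 180.0], 0.64)]
scale T []
rod_tip S [([321.0, 255.0], 0.84), ([353.0, 181.0], 0.72)]
rod_tip T []
rod_foot S [([355.0, 181.0], 0.93), ([319.0, 255.0], 0.79)]
rod_foot T []
gauge_top S [([320.0, 254.0], 0.83), ([298.0, 190.0], 0.7), ([356.0, 180.0], 0.65)]
gauge_top T []
spring S [([332.0, 201.0], 0.96)]
spring T []
spring_top S []
spring_top T []
cap S [([379.0, 220.0], 0.87), ([280.0, 226.0], 0.33)]
cap T []
cap_top S [([382.0, 221.0], 0.74)]
cap_top T []
weight_large S [([326.0, 322.0], 0.88)]
weight_large T []
weight_small S [([320.0, 253.0], 0.74), ([389.0, 201.0], 0.43)]
weight_small T []
paprika S [([282.0, 230.0], 0.8), ([380.0, 219.0], 0.37)]
paprika T []
mug S [([294.0, 190.0], 0.62), ([329.0, 194.0], 0.47)]
mug T []
timer S [([336.0, 385.0], 0.83), ([326.0, 323.0], 0.49)]
timer T []
1.4 [244.38930991 575.22843653 404.75956517] [ 3.14148605e+00 -5.67251397e-06  2.73977647e+00] 1.0011643581849448
```

View pics/s0.png

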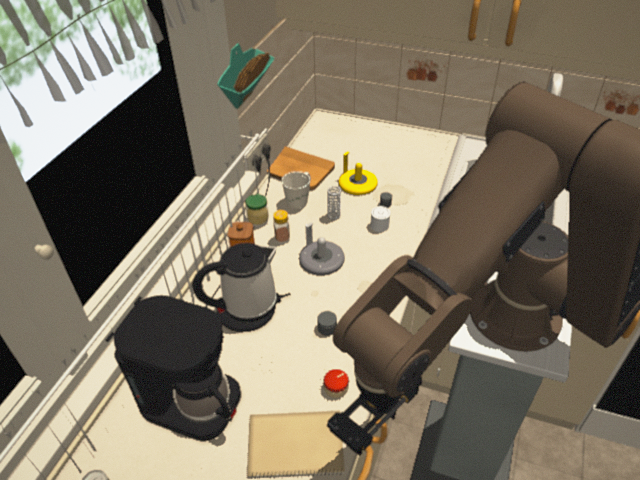

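View pics/t0.png

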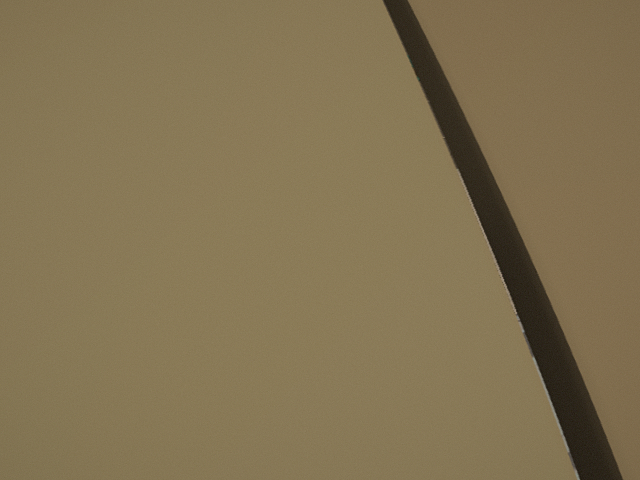

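The scene view shows the grey scale at (322,256) with its gauge to the upper left, and the yellow look-alike at (357,180). The spring is at (333,203), the cap at (380,218), one dark weight at (386,200), the other at (327,322), and the timer at (336,380). Something blocks the top camera, so it is no use.

```bash
python3 - <<'E'
from h import *
S=read_camera('scene');W=read_camera('wrist')
for n,uv,z in [('scale plate',(322,258),20),('spring',(333,203),54),('cap',(380,218),28),('dark386',(386,200),19),('dark327',(327,322),22),('timer',(336,380),23),('paprika',(282,227),50),('mug',(296,190),47),('yellow',(357,181),20),('board',(300,440),0),('kettle',(248,300),60)]:
    print(n,np.round(atz(S,uv,z)))
print('wrist',ray(W,(320,240)),W['fx'],ray(W,(10,240)))
save(W,'w0.png'); save(S,'s1.png',(240,150,420,400),3); 
im=cv2.imread('pics/s1.png'); im=cv2.resize(im,(432,600)); w=cv2.imread('pics/w0.png'); w=cv2.resize(w,(360,270)); c=np.zeros((600,800,3),np.uint8);c[:,:432]=im;c[:270,440:]=w;cv2.imwrite('pics/c1.png',c)
E
```

```text
scale plate [559.  -7.  20.]
spring [ 599. -218.   54.]
cap [ 446. -227.   28.]
dark386 [ 454. -331.   19.]
dark327 [464. 213.  22.]
timer [384. 373.  23.]
paprika [709. -64.  50.]
mug [ 738. -250.   47.]
yellow [ 574. -396.   20.]
board [413. 536.   0.]
kettle [675. 243.  60.]
wrist (array([169.98053728, 607.2054385 , 384.12518039]), array([ 0.28285988, -0.12590778, -0.95108473])) 369.4223619981236 (array([169.98053728, 607.2054385 , 384.12518039]), array([-0.04380514, -0.89431364, -0.95153494]))
```

View pics/c1.png

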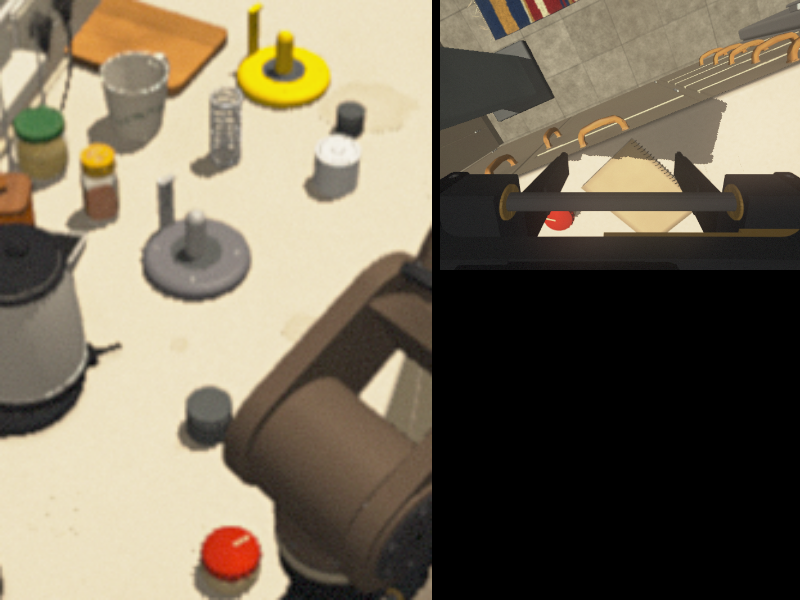

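The crop confirms the two weights (large one near the arm, small one behind the cap). The wrist camera sees the area on the robot side of the gripper. I'll move over the parts for a closer look.

Request:
{"name": "move_arm", "arguments": {
  "commands": [
    [[0.5, -1, 0], 1, 1],
    [[0.5, -1, 0], 1, 1],
    [[0.5, -1, 0], 1, 1],
    [[0.5, -1, 0], 1, 1],
    [[0.5, -1, 0], 1, 1],
    [[0.5, -1, 0], 0, 1],
    [[0.5, -1, 0], 0, 1],
    [[0.5, -1, 0], 0, 1],
    [[0.5, -1, 0], 0, 1],
    [[0.5, -1, 0], 0, 1],
    [[0.5, -1, 0], 0, 1],
    [[0.5, -1, 0], 0, 1],
    [[0.5, -1, 0], 0, 1],
    [[0.5, -1, 0], 0, 1],
    [[0.5, -1, 0], 0, 1],
    [[0.5, -1, 0], 0, 1],
    [[0.6, -1, 0], 0, 1],
    [[0.6, -1, 0], 0, 1],
    [[0.6, -1, 0], 0, 1],
    [[0.6, -1, 0], 0, 1]
  ]
}}

```text
t: 3.17
eef_pos: [557.0, -26.5, 404.9]
tcp_rot: [3.141, 0.0, 3.14]
ft_force: [0.6, -0.2, 1.2]
opening: 1.0
grip_force: 0.0
```

Request:
{"name": "move_arm", "arguments": {
  "commands": [
    [[0.6, -1, 0], 0, 1],
    [[0.6, -1, 0], 0, 1],
    [[0, 0, 0], 0, 1],
    [[0, 0, 0], 0, 1]
  ]
}}

```text
t: 3.5
eef_pos: [592.8, -86.2, 404.2]
tcp_rot: [3.141, -0.001, 3.137]
ft_force: [-0.1, 0.2, 0.5]
opening: 1.002
grip_force: 0.0
```

```bash
python3 - <<'E'
from h import *
W=read_camera('wrist');S=read_camera('scene');save(W,'w1.png')
for th in ['rod_tip','rod_foot','gauge_top','spring','spring_top','cap','cap_top','weight_small','scale']:
    print(th,*[[(np.round(d['at']).tolist(),round(d['confidence'],2)) for d in search_frame(th,W)[:3]]])
s=env.state();print(s['t'],s['eef_pos'],s['tcp_rot'])
for n,X in [('rodtip',(559,-7,85)),('spring',(599,-218,108)),('cap',(446,-227,56)),('ws',(454,-331,38))]: print(n,proj(W,X))
E
```

```text
rod_tip [([29.0, 192.0], 0.91), ([382.0, 180.0], 0.69)]
rod_foot [([29.0, 195.0], 0.89), ([381.0, 180.0], 0.8)]
gauge_top [([384.0, 178.0], 0.78)]
spring [([168.0, 224.0], 0.62)]
spring_top [([142.0, 252.0], 0.6), ([165.0, 223.0], 0.42)]
cap [([158.0, 40.0], 0.82)]
cap_top [([159.0, 41.0], 0.65)]
weight_small [([43.0, 59.0], 0.57)]
scale [([27.0, 194.0], 0.73), ([381.0, 176.0], 0.56)]
4.05 [592.33841694 -84.44688061 404.9093853 ] [3.14155019e+00 2.63371111e-04 3.14022830e+00]
rodtip [[419.81609949 181.04362329]]
spring [[153.60751734 237.82921266]]
cap [[144.12731523  34.44574088]]
ws [[31.80797324 49.77891435]]
```

View pics/w1.png

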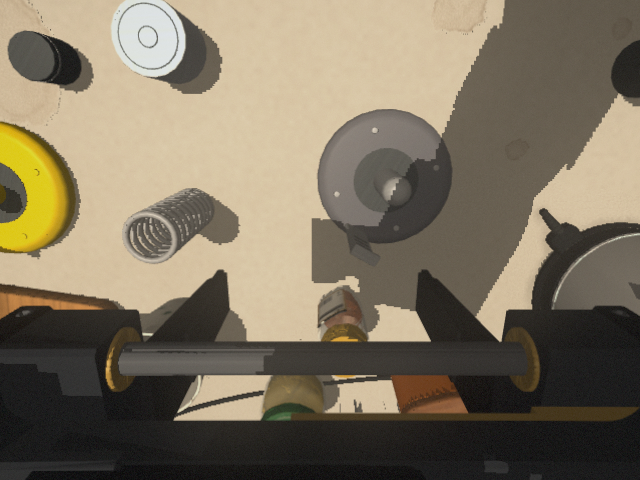

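The wrist view shows the rod tip at (396,188) and the gauge around (362,250), on the side away from the robot. The spring's top ring is at (152,237), the cap top at (148,37) and the small weight's top at (33,56).

```bash
python3 - <<'E'
from h import *
W=read_camera('wrist');S=read_camera('scene')
for n,uv,z in [('rod tip',(397,188),85),('plate',(384.5,175.5),20),('spring',(152,237),108),('cap',(148,37),56),('ws',(33,56),38),('gauge',(364,258),102),('mugedge',(200,310),95),('paprika',(343,335),100)]:
    print(n,np.round(atz(W,uv,z),1))
p=atz(W,(397,188),85); 
print(tri([(W,(397,188)),(S,(321.5,239))]), tri([(W,(152,237)),(S,(334,188))]))
E
```

```text
rod tip [564.3 -23.4  85. ]
plate [563.4 -23.1  20. ]
spring [ 598.7 -217.8  108. ]
cap [ 447.9 -223.2   56. ]
ws [ 459.2 -330.3   38. ]
gauge [618.8 -50.5 102. ]
mugedge [ 669.7 -191.3   95. ]
paprika [691.7 -66.4 100. ]
[565.25735342 -22.52501861  81.00040826] [ 594.256981   -212.10325864  119.83010961]
```

Request:
{"name": "move_arm", "arguments": {
  "commands": [
    [[0.04, -0.89, -0.5], 0, 1],
    [[0.04, -0.89, -0.5], 0, 1],
    [[0.04, -0.89, -0.5], 0, 1],
    [[0.04, -0.89, -0.5], 0, 1],
    [[0.04, -0.89, -0.5], 0, 1],
    [[0, 0, 0], 0, 1],
    [[0, 0, 0], 0, 1]
  ]
}}

```text
t: 4.73
eef_pos: [598.2, -219.4, 328.7]
tcp_rot: [3.141, -0.002, 3.138]
ft_force: [-0.0, 0.0, 0.9]
opening: 1.0
grip_force: 0.0
```

```bash
python3 - <<'E'
from h import *
W=read_camera('wrist');save(W,'w2.png')
s=env.state();print(s['t'],s['eef_pos'],s['tcp_rot'])
for th in ['spring_top','cap_top','weight_small','rod_tip']:
    print(th,[(np.round(d['at']).tolist(),round(d['confidence'],2)) for d in search_frame(th,W)[:3]])
print(proj(W,[(598.7,-217.8,108),(447.9,-223.2,56),(459.2,-330.3,38),(564,-23,85)]))
np.save('W2.npy',{k:v for k,v in W.items()},allow_pickle=True)
E
```

```text
4.7833 [ 598.35393738 -218.43655503  329.55074843] [ 3.14106283e+00 -5.59617730e-04  3.13882618e+00]
spring_top [([317.0, 288.0], 0.81), ([494.0, 325.0], 0.38)]
cap_top [([316.0, 28.0], 0.57)]
weight_small []
rod_tip [([77.0, 198.0], 0.66), ([566.0, 185.0], 0.61), ([276.0, 397.0], 0.37)]
[[ 3.24832667e+02  2.67234064e+02]
 [ 3.14599703e+02 -3.05909222e-01]
 [ 1.51092851e+02  2.85391903e+01]
 [ 6.42782815e+02  1.99076639e+02]]
```

View pics/w2.png

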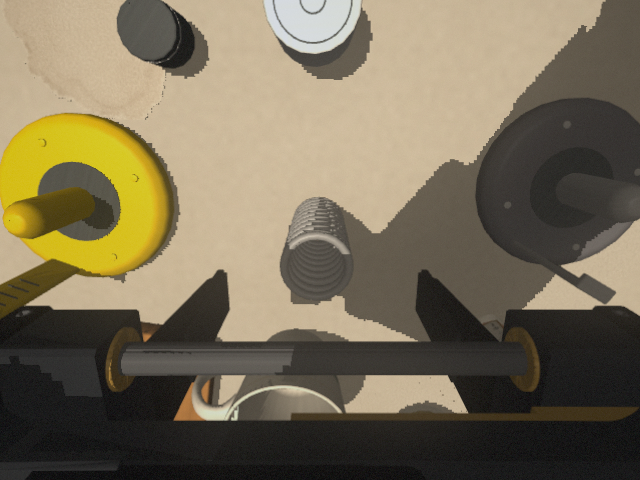

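The spring's ring is centred at (317,268), about 3 mm left of the mid-line between the fingers (323). The cap at (313,2) and small weight at (151,30) match the earlier fixes to within a few pixels.

```bash
python3 - <<'E'
from h import *
W=np.load('W2.npy',allow_pickle=True).item()
for n,uv,z in [('spring',(317,268),108),('cap',(313,2),56),('ws',(151,30),38)]: print(n,atz(W,uv,z).round(1))
E
```

```text
spring [ 599.2 -222.4  108. ]
cap [ 449.1 -224.2   56. ]
ws [ 460.1 -330.5   38. ]
```

Request:
{"name": "move_arm", "arguments": {
  "commands": [
    [[0, -0.1, -0.5], 0, 1],
    [[0, 0, -0.6], 0, 1],
    [[0, 0, -0.6], 0, 1],
    [[0, 0, -0.4], 0, 0.3],
    [[0, 0, 0], 0, 0],
    [[0, 0, 0], 0, -1],
    [[0, 0, 0], 0, -1],
    [[0, 0, 0], 0, -1],
    [[0, 0, 0], 0, -1],
    [[0, 0, 0], 0, -1]
  ]
}}

```text
t: 5.82
eef_pos: [598.5, -221.3, 267.4]
tcp_rot: [-3.141, 0.001, 3.14]
ft_force: [0.5, -0.6, -0.4]
opening: 0.565
grip_force: 0.0
```

Request:
{"name": "move_arm", "arguments": {
  "commands": [
    [[0, 0, 0], 0, -1],
    [[0, 0, 0], 0, -1],
    [[0, 0, 0], 0, -1],
    [[0, 0, 0.3], 0, -1],
    [[0, 0, 0.8], 0, -1],
    [[0, 0, 0.8], 0, -1],
    [[0, 0, 0.9], 0, -1],
    [[0, 0, 0.9], 0, -1],
    [[-0.5, 0.3, 0], 0, -1],
    [[-0.6, 0.7, 0], 0, -1],
    [[0, 0.8, 0], 0, -1],
    [[0, 0.8, 0], 0, -1],
    [[0, 0.8, 0], 0, -1]
  ]
}}

```text
t: 6.9
eef_pos: [564.9, -118.4, 378.6]
tcp_rot: [-3.142, 0.001, 3.139]
ft_force: [-0.4, 0.2, -1.1]
opening: 0.44
grip_force: 30.0
```

```bash
python3 - <<'E'
from h import *
W=read_camera('wrist');S=read_camera('scene')
s=env.state();print(s['t'],s['eef_pos'],s['tcp_rot'],s['opening'],s['grip_force'],s['ft_force'])
a=W['image'][:,:,::-1]; b=cv2.resize(S['image'][180:300,270:390,::-1],(480,480),interpolation=cv2.INTER_CUBIC)
c=np.hstack([a,b]); cv2.imwrite('pics/c3.png',cv2.resize(c,(800,343)))
print(proj(W,[(564,-23,85)]))
np.save('W3.npy',{k:v for k,v in W.items()},allow_pickle=True)
E
```

```text
7.0 [ 565.11215522 -116.66616493  378.51655151] [ 3.14097204e+00  6.96784695e-05 -3.14099229e+00] 0.43902594805571754 30.00011474825442 [ 0.86617549 -1.46720144 -0.87594986]
[[446.31681573 228.60647251]]
```

View pics/c3.png

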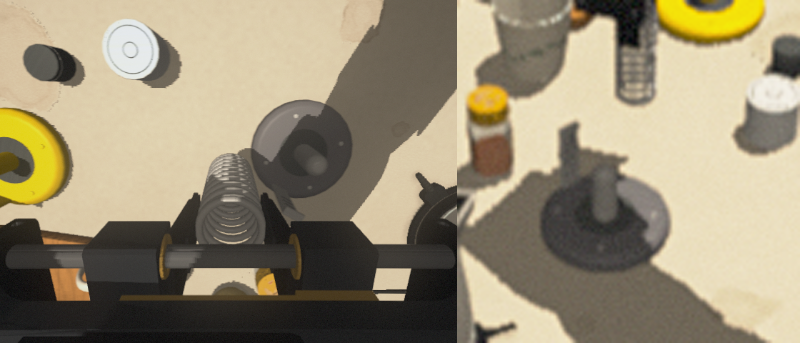

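The spring is held upright. The rod tip is at (441,228) in the wrist view, within about 4 mm of where I predicted. I'll hover just above it and compare.

Request:
{"name": "move_arm", "arguments": {
  "commands": [
    [[0, 0.77, 0], 0, -1],
    [[0, 0.77, 0], 0, -1],
    [[0, 0.77, 0], 0, -1],
    [[0, 0.74, -0.2], 0, -1],
    [[0, 0, -0.1], 0, -1],
    [[0, 0, 0], 0, -1],
    [[0, 0, 0], 0, -1]
  ]
}}

```text
t: 7.58
eef_pos: [565.5, -28.4, 368.9]
tcp_rot: [-3.141, -0.0, 3.14]
ft_force: [0.4, 0.1, -1.0]
opening: 0.442
grip_force: 30.0
```

```bash
python3 - <<'E'
from h import *
W=read_camera('wrist');S=read_camera('scene')
s=env.state();print(s['t'],s['eef_pos'],s['tcp_rot'])
a=cv2.resize(W['image'][120:340,230:430,::-1],None,fx=2,fy=2,interpolation=cv2.INTER_CUBIC); b=cv2.resize(S['image'][200:280,285:365,::-1],(400,400),interpolation=cv2.INTER_CUBIC)
c=np.zeros((440,800,3),np.uint8);c[:,:400]=a;c[:400,400:]=b; cv2.imwrite('pics/c4.png',c)
x,y,z=s['eef_pos']
print('rod pred tip/foot W',proj(W,[(564,-23,85),(564,-23,20)]),'S',proj(S,[(564,-23,85),(564,-23,20)]))
print('spring bot pred W',proj(W,[(x+.5,y,z-267+0)]),'S',proj(S,[(x+.5,y,z-267)]))
np.save('W4.npy',[W,S],allow_pickle=True)
E
```

```text
7.6833 [565.52525783 -28.77815436 369.02366371] [-3.14149753e+00  2.82946408e-04  3.13882679e+00]
rod pred tip/foot W [[329.68210167 231.93881662]
 [328.26523851 211.37238524]] S [[322.02979393 237.99730272]
 [322.27565565 254.10747141]]
spring bot pred W [[321.92109118 241.72013171]] S [[321.99246298 232.18292335]]
```

View pics/c4.png

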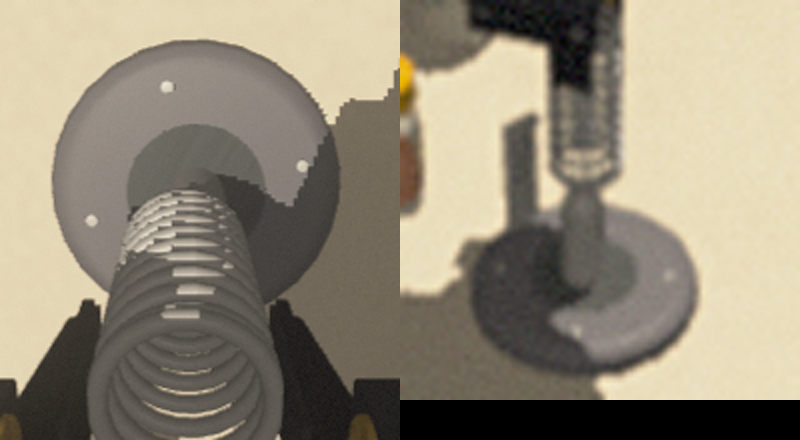

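In the wrist view the plate is centred at (328,212), which confirms the rod axis at (564,-23). The spring needs about +6 mm in y and -2 mm in x. I'll align it and lower gently.

Request:
{"name": "move_arm", "arguments": {
  "commands": [
    [[-0.06, 0.2, 0], 0, -1],
    [[0, 0, 0], 0, -1],
    [[0, 0, -0.3], 0, -1],
    [[0, 0, -0.3], 0, -1],
    [[0, 0, -0.3], 0, -1],
    [[0, 0, -0.1], 0, -1],
    [[0, 0, 0], 0, -1]
  ]
}}

```text
t: 8.27
eef_pos: [563.6, -21.9, 337.4]
tcp_rot: [3.141, -0.002, 3.14]
ft_force: [0.1, -1.0, -0.6]
opening: 0.442
grip_force: 30.0
```

```bash
python3 - <<'E'
from h import *
s=env.state();print(s['t'],s['eef_pos'],s['ft_force'],s['moment'],s['opening'])
E
```

```text
8.2667 [563.56114477 -21.8645785  337.38021397] [ 0.09942444 -0.95783229 -0.58659167] [ 0.00889946  0.02939467 -0.00730079] 0.442194133264437
```

Request:
{"name": "move_arm", "arguments": {
  "commands": [
    [[0, 0, -0.25], 0, -1],
    [[0, 0, -0.25], 0, -1],
    [[0, 0, -0.25], 0.3, -1],
    [[0, 0, -0.25], -0.3, -1],
    [[0, 0, -0.2], 0, -1],
    [[0, 0, 0], 0, -1]
  ]
}}

```text
t: 8.77
eef_pos: [563.5, -21.8, 301.3]
tcp_rot: [3.141, -0.002, 3.139]
ft_force: [0.8, 0.3, -2.0]
opening: 0.441
grip_force: 30.0
```

Request:
{"name": "move_arm", "arguments": {
  "commands": [
    [[0, 0, -0.2], 0, -1],
    [[0, 0, -0.2], 0, -1],
    [[0, 0, 0], 0, -1],
    [[0, 0, 0], 0, -1]
  ]
}}

```text
t: 9.1
eef_pos: [563.6, -21.8, 290.5]
tcp_rot: [3.141, -0.001, 3.14]
ft_force: [0.4, 0.3, -0.2]
opening: 0.438
grip_force: 30.0
```

Request:
{"name": "move_arm", "arguments": {
  "commands": [
    [[0, 0, -0.2], 0, -1],
    [[0, 0, 0], 0.3, -1],
    [[0, 0, 0], -0.3, -1],
    [[0, 0, 0], 0, -1]
  ]
}}

```text
t: 9.43
eef_pos: [563.6, -21.7, 284.9]
tcp_rot: [3.142, 0.0, 3.138]
ft_force: [-0.1, -0.0, 1.1]
opening: 0.442
grip_force: 30.0
```

Request:
{"name": "move_arm", "arguments": {
  "commands": [
    [[0, 0, 0], 0, 0.6],
    [[0, 0, 0], 0, 0.6],
    [[0, 0, 0], 0, 0.6],
    [[0, 0, 0], 0, 0.6],
    [[0, 0, 0], 0, 1],
    [[0, 0, 0.5], 0, 1],
    [[0, 0, 0.8], 0, 1],
    [[0, 0, 0.9], 0, 1],
    [[0, 0, 0.9], 0, 1],
    [[0, 0, 0], 0, 1],
    [[0, 0, 0], 0, 1]
  ]
}}

```text
t: 10.35
eef_pos: [563.5, -21.7, 378.9]
tcp_rot: [-3.141, 0.003, 3.14]
ft_force: [-0.3, 0.1, -0.1]
opening: 0.997
grip_force: 0.0
```

```bash
python3 - <<'E'
from h import *
W=read_camera('wrist');S=read_camera('scene')
s=env.state();print(s['t'],s['eef_pos'],s['tcp_rot'],s['opening'])
a=cv2.resize(W['image'][:,:,::-1],(400,300)); b=cv2.resize(S['image'][195:275,285:365,::-1],(400,400),interpolation=cv2.INTER_CUBIC)
a2=cv2.resize(W['image'][190:340,220:420,::-1],(400,300))
c=np.zeros((600,800,3),np.uint8);c[:300,:400]=a;c[300:,:400]=a2;c[:400,400:]=b; cv2.imwrite('pics/c5.png',c)
print('top pred W',proj(W,[(564,-23,128),(448.5,-223.7,56)]),'S',proj(S,[(564,-23,128),(564,-23,20)]))
for p in (W,S): print([(d['at'],d['confidence']) for d in search_frame('spring_top',p)[:2]])
E
```

```text
10.45 [563.34588715 -21.72618696 377.01806567] [ 3.14132403e+00 -1.02476083e-03  3.13979373e+00] 0.9995702963816774
top pred W [[320.56370581 248.39196316]
 [ 53.25936346  71.83152129]] S [[321.85914421 226.8421045 ]
 [322.27565565 254.10747141]]
[([319.4, 269.9], 0.82), ([307.0, 194.1], 0.68)]
[]
```

View pics/c5.png

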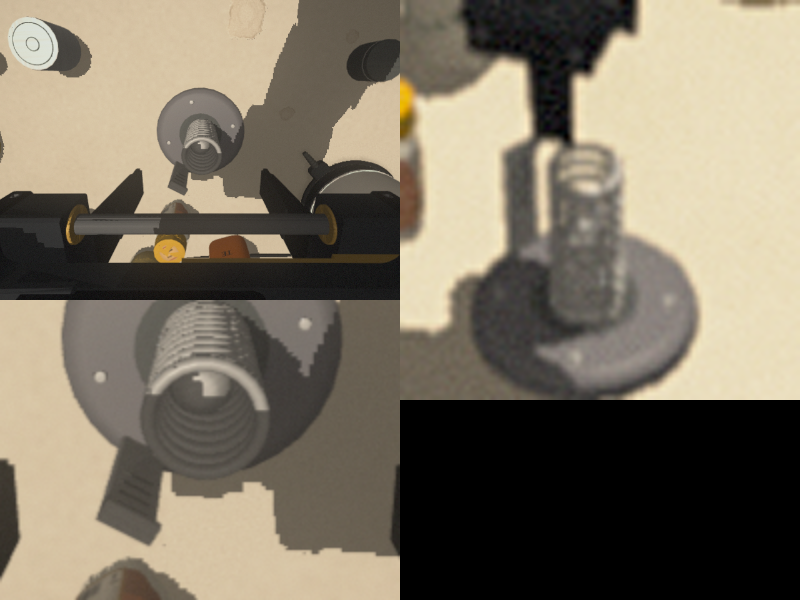

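The spring stands fully down: its top ring is at (322,249) and I predicted (321,248) for z = 128. The cap is near (51,70), so I'll fetch it next.

Request:
{"name": "move_arm", "arguments": {
  "commands": [
    [[-0.55, -0.96, -0.1], 0, 1],
    [[-0.55, -0.96, -0.2], 0, 1],
    [[-0.55, -0.96, -0.2], 0, 1],
    [[-0.55, -0.96, -0.2], 0, 1],
    [[-0.55, -0.96, -0.3], 0, 1],
    [[-0.54, -0.97, -0.4], 0, 1],
    [[-0.54, -0.97, -0.5], 0, 1],
    [[0, 0, -0.4], 0, 1],
    [[0, 0, 0], 0, 1],
    [[0, 0, 0], 0, 1]
  ]
}}

```text
t: 11.38
eef_pos: [448.7, -224.0, 308.0]
tcp_rot: [3.14, -0.002, 3.139]
ft_force: [-0.7, -0.3, 0.2]
opening: 1.002
grip_force: 0.0
```

```bash
python3 - <<'E'
from h import *
W=read_camera('wrist')
s=env.state();print(s['t'],s['eef_pos'],s['tcp_rot'])
for th in ('cap_top','cap','weight_small'):
  for d in cut_out(th,W)[:1]:
    ys,xs=np.where(d['region']); print(th,d['at'],d['confidence'],xs.min(),xs.max(),ys.min(),ys.max())
print('pred',proj(W,[(448.5,-223.7,56),(459.6,-330.4,38)]))
g=W['image'].astype(int); m=(g.min(2)>150)&(g.max(2)-g.min(2)<25); 
n,l,st,c=cv2.connectedComponentsWithStats(m.astype(np.uint8))
for i in range(1,n):
    if st[i,4]>800: print('white blob',st[i],c[i])
E
```

```text
11.4333 [ 449.00153361 -223.67258492  308.60742023] [ 3.14090890e+00 -7.54708363e-04  3.14005527e+00]
cap_top [320.8, 240.9] 0.69 278 365 188 286
cap [320.2, 240.2] 0.83 277 365 188 286
weight_small [175.2, 248.4] 0.63 142 211 216 277
pred [[322.33611534 248.5662665 ]
 [173.56550859 255.39569283]]
white blob [278 203  87  44 906] [321.39293598 218.40838852]
white blob [ 288  214   68   34 1353] [322.93643755 229.27272727]
```

Request:
{"name": "move_arm", "arguments": {
  "commands": [
    [[-0.06, 0, -0.6], 0, 1],
    [[0, 0, -0.9], 0, 1],
    [[0, 0, -0.9], 0, 1],
    [[0, 0, -0.7], 0, 0.5],
    [[0, 0, -0.2], 0, 0.4],
    [[0, 0, 0], 0, -1],
    [[0, 0, 0], 0, -1],
    [[0, 0, 0], 0, -1],
    [[0, 0, 0], 0, -1],
    [[0, 0, 0], 0, -1],
    [[0, 0, 0], 0, -1]
  ]
}}

```text
t: 12.5
eef_pos: [447.1, -224.0, 210.9]
tcp_rot: [-3.141, 0.002, 3.14]
ft_force: [0.4, 2.0, 8.7]
opening: 0.621
grip_force: 30.0
```

Request:
{"name": "move_arm", "arguments": {
  "commands": [
    [[0, 0, 0.5], 0, -1],
    [[0, 0, 0.9], 0, -1],
    [[0, 0, 0.9], 0, -1],
    [[0, 0, 0.9], 0, -1],
    [[0, 0, 0.9], 0, -1],
    [[0, 0, 0.9], 0, -1],
    [[0, 0, 0], 0, -1],
    [[0, 0, 0], 0, -1]
  ]
}}

```text
t: 13.17
eef_pos: [446.6, -223.8, 361.2]
tcp_rot: [-3.14, 0.003, 3.14]
ft_force: [0.6, 0.4, -2.3]
opening: 0.62
grip_force: 30.0
```

```bash
python3 - <<'E'
from h import *
W=read_camera('wrist')
s=env.state();print(s['t'],s['eef_pos'],s['tcp_rot'],s['ft_force'],s['opening'])
for th in ('cap_top','cap'):
  for d in cut_out(th,W)[:2]:
    ys,xs=np.where(d['region']); print(th,d['at'],d['confidence'],xs.min(),xs.max(),ys.min(),ys.max())
x,y,z=s['eef_pos']
print('pred top',proj(W,[(x,y,z-211+56),(x+30,y,z-211+56),(x-30,y,z-211+56),(x,y+30,z-155),(x,y-30,z-155)]))
cv2.imwrite('pics/w6.png',W['image'][120:400,180:460,::-1].repeat(2,0).repeat(2,1))
E
```

```text
13.2167 [ 446.55227825 -223.75598666  359.94455457] [-3.14121318e+00  7.13138001e-04  3.13973932e+00] [-0.94559967  0.14699138 -1.12005261] 0.6171849145211076
cap_top [324.2, 292.0] 0.78 252 393 221 383
pred top [[323.37336921 323.28716143]
 [323.43381431 383.92147328]
 [323.30619362 255.37517079]
 [395.81634001 323.24560363]
 [250.9853875  323.37763403]]
```

View pics/w6.png

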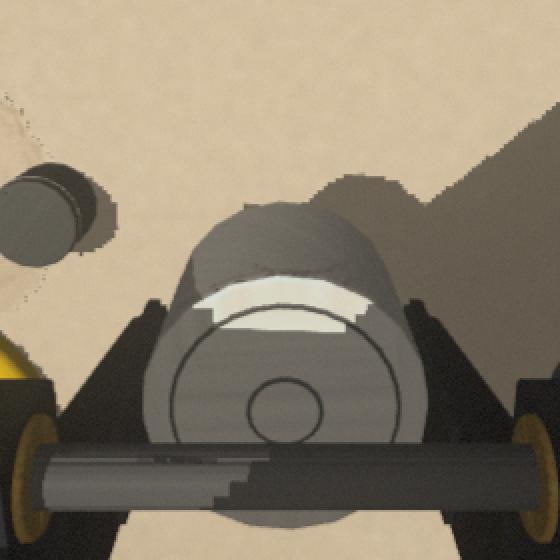

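The held cap is centred at (322.5,325.5), within 1 mm of the tool axis. I'll carry it over the spring.

Request:
{"name": "move_arm", "arguments": {
  "commands": [
    [[0.55, 0.96, 0], 0, -1],
    [[0.56, 0.96, 0], 0, -1],
    [[0.56, 0.96, 0], 0, -1],
    [[0.56, 0.96, 0], 0, -1],
    [[0.56, 0.96, 0], 0, -1],
    [[0.56, 0.96, 0], 0, -1],
    [[0.56, 0.96, 0], 0, -1],
    [[0, 0, 0], 0, -1],
    [[0, 0, 0], 0, -1],
    [[0, 0, 0], 0, -1]
  ]
}}

```text
t: 14.15
eef_pos: [564.0, -22.4, 358.5]
tcp_rot: [3.141, -0.002, 3.14]
ft_force: [-0.1, 0.2, -0.6]
opening: 0.619
grip_force: 30.0
```

```bash
python3 - <<'E'
from h import *
W=read_camera('wrist');s=env.state();print(s['t'],s['eef_pos'],s['tcp_rot'],s['ft_force'])
E
```

```text
14.2 [563.88509202 -22.91444399 358.8518083 ] [ 3.14133013e+00 -1.84321611e-03  3.13938636e+00] [-0.9515836  -0.69863456 -1.72046498]
```

Request:
{"name": "move_arm", "arguments": {
  "commands": [
    [[0, 0.03, -0.3], 0, -1],
    [[0, 0, -0.3], 0, -1],
    [[0, 0, -0.3], 0, -1],
    [[0, 0, -0.3], 0, -1],
    [[0, 0, 0], 0, -1]
  ]
}}

```text
t: 14.62
eef_pos: [563.8, -21.8, 321.5]
tcp_rot: [3.141, -0.003, 3.139]
ft_force: [0.0, 0.4, -1.6]
opening: 0.619
grip_force: 30.0
```

Free of contact, so the cap is threading over the spring. I'll lower it to the seat and release.

Request:
{"name": "move_arm", "arguments": {
  "commands": [
    [[0, 0, -0.3], 0, -1],
    [[0, 0, -0.3], 0, -1],
    [[0, 0, -0.3], 0, -1],
    [[0, 0, -0.3], 0, -1],
    [[0, 0, 0], 0, -1],
    [[0, 0, 0], 0, -1]
  ]
}}

```text
t: 15.12
eef_pos: [564.2, -21.5, 287.2]
tcp_rot: [3.141, -0.001, 3.14]
ft_force: [0.0, -0.5, -1.2]
opening: 0.617
grip_force: 30.0
```

Request:
{"name": "move_arm", "arguments": {
  "commands": [
    [[0, 0, -0.13], 0, -1],
    [[0, 0, 0], 0, -1],
    [[0, 0, 0], 0, 0.5],
    [[0, 0, 0], 0, 0.5],
    [[0, 0, 0], 0, 0.5],
    [[0, 0, 0], 0, 1],
    [[0, 0, 0], 0, 1],
    [[0, 0, 0], 0, 1]
  ]
}}

```text
t: 15.78
eef_pos: [564.2, -21.5, 284.0]
tcp_rot: [3.142, 0.0, 3.14]
ft_force: [0.5, -0.9, -0.7]
opening: 0.906
grip_force: 0.0
```

Request:
{"name": "move_arm", "arguments": {
  "commands": [
    [[0, 0, 0.5], 0, 1],
    [[0, 0, 0.9], 0, 1],
    [[0, 0, 0.9], 0, 1],
    [[0, 0, 0.9], 0, 1],
    [[0, 0, 0], 0, 1],
    [[0, 0, 0], 0, 1]
  ]
}}

```text
t: 16.28
eef_pos: [564.1, -21.4, 381.0]
tcp_rot: [-3.141, 0.003, 3.14]
ft_force: [-0.6, 0.3, -0.8]
opening: 1.003
grip_force: 0.0
```

```bash
python3 - <<'E'
from h import *
W=read_camera('wrist');S=read_camera('scene')
s=env.state();print(s['t'],s['eef_pos'],s['tcp_rot'],s['opening'])
a=cv2.resize(W['image'][:,:,::-1],(400,300)); b=cv2.resize(S['image'][195:275,285:365,::-1],(400,400),interpolation=cv2.INTER_CUBIC)
a2=cv2.resize(W['image'][190:340,220:420,::-1],(400,300))
c=np.zeros((600,800,3),np.uint8);c[:300,:400]=a;c[300:,:400]=a2;c[:400,400:]=b; cv2.imwrite('pics/c7.png',c)
print('top pred W',proj(W,[(564,-22,129),(594,-22,129),(534,-22,129),(464,213,44)]),'S',proj(S,[(564,-22,129)]))
for th in ('cap_top','weight_large'):print(th,[(d['at'],d['confidence']) for d in search_frame(th,W)[:2]])
np.save('W7.npy',[W,S],allow_pickle=True)
E
```

```text
16.3833 [563.94341911 -21.42779728 379.12122867] [ 3.14134782e+00 -1.01893490e-03  3.13983648e+00] 1.0012715941123027
top pred W [[321.62626962 246.96262281]
 [321.72281436 288.26382681]
 [321.52243706 202.58747319]
 [615.79967215  93.04091401]] S [[321.73309755 226.80097619]]
cap_top [([326.6, 241.1], 0.76)]
weight_large [([600.8, 97.9], 0.59)]
```

View pics/c7.png

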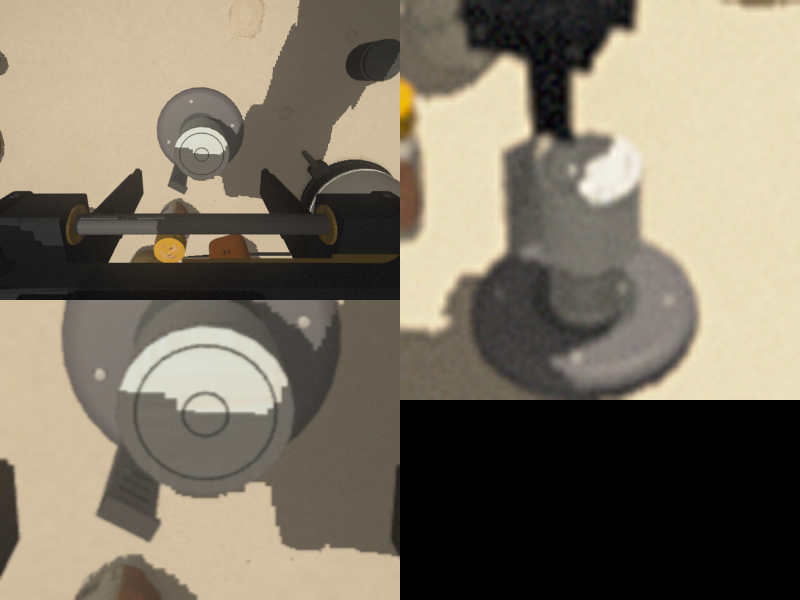

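The cap sits level on the spring, ring centre at (323,247.5), so its axis is at about (564,-21). Next is the large weight.

Request:
{"name": "move_arm", "arguments": {
  "commands": [
    [[-0.42, 0.97, 0], 0, 1],
    [[-0.42, 0.97, 0], 0, 1],
    [[-0.42, 0.97, 0], 0, 1],
    [[-0.42, 0.97, 0], 0, 1],
    [[-0.42, 0.97, -0.2], 0, 1],
    [[-0.42, 0.97, -0.5], 0, 1],
    [[-0.42, 0.97, -0.8], 0, 1],
    [[-0.42, 0.97, -0.8], 0, 1],
    [[0, 0, 0], 0, 1],
    [[0, 0, 0], 0, 1]
  ]
}}

```text
t: 17.32
eef_pos: [462.7, 212.4, 309.1]
tcp_rot: [-3.14, -0.004, -3.141]
ft_force: [1.0, 0.2, 0.6]
opening: 1.003
grip_force: 0.0
```

```bash
python3 - <<'E'
from h import *
W=read_camera('wrist')
s=env.state();print(s['t'],s['eef_pos'],s['tcp_rot'])
for th in ('weight_large',):
  for d in cut_out(th,W)[:2]:
    ys,xs=np.where(d['region']); print(th,d['at'],d['confidence'],xs.min(),xs.max(),ys.min(),ys.max())
    u=(xs.min()+xs.max())/2; 
    # bottom edge = far (+x) top rim
    print(atz(W,(u,ys.max()),44)-[26,0,0], atz(W,(xs.max(),ys.max()-25),44), atz(W,(xs.min(),ys.max()-25),44))
cv2.imwrite('pics/w8.png',W['image'][...,::-1])
E
```

```text
17.3667 [463.42003764 211.63626033 310.13630426] [-3.14105171e+00 -1.66460062e-03  3.14124772e+00]
weight_large [326.7, 241.3] 0.89 290 363 199 280
[464.62895834 215.16388818  44.        ] [471.47548608 240.79324691  44.        ] [471.53824045 189.36282951  44.        ]
```

View pics/w8.png

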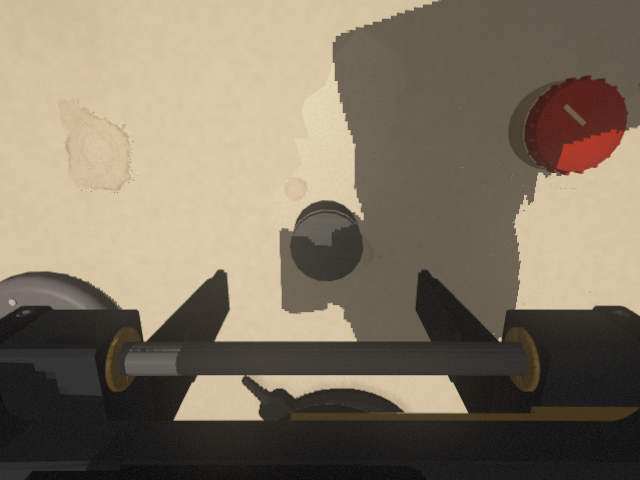

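The large weight's top is at (327,244), about 1 mm in x and 3 mm in y off the tool axis.

Request:
{"name": "move_arm", "arguments": {
  "commands": [
    [[0.04, 0.1, -0.6], 0, 1],
    [[0, 0, -0.9], 0, 1],
    [[0, 0, -0.9], 0, 1],
    [[0, 0, -0.9], 0, 0.5],
    [[0, 0, -0.33], 0, 0.4],
    [[0, 0, 0], 0, -1],
    [[0, 0, 0], 0, -1],
    [[0, 0, 0], 0, -1],
    [[0, 0, 0], 0, -1],
    [[0, 0, 0], 0, -1],
    [[0, 0, 0], 0, -1],
    [[0, 0, 0], 0, -1]
  ]
}}

```text
t: 18.42
eef_pos: [464.8, 214.5, 203.1]
tcp_rot: [3.141, 0.002, 3.14]
ft_force: [-0.7, -0.5, 8.7]
opening: 0.541
grip_force: 30.0
```

Request:
{"name": "move_arm", "arguments": {
  "commands": [
    [[0, 0, 0.5], 0, -1],
    [[0, 0, 0.9], 0, -1],
    [[0, 0, 0.9], 0, -1],
    [[0, 0, 0.9], 0, -1],
    [[0, 0, 0.9], 0, -1],
    [[0, 0, 0.9], 0, -1],
    [[0.41, -0.98, 0.2], 0, -1],
    [[0.41, -0.98, 0], 0, -1],
    [[0.41, -0.98, 0], 0, -1],
    [[0.41, -0.98, 0], 0, -1],
    [[0.41, -0.98, 0], 0, -1],
    [[0.42, -0.98, 0], 0, -1],
    [[0.42, -0.98, 0], 0, -1],
    [[0.42, -0.98, 0], 0, -1],
    [[0, 0, 0], 0, -1],
    [[0, 0, 0], 0, -1],
    [[0, 0, 0], 0, -1]
  ]
}}

```text
t: 19.83
eef_pos: [563.5, -20.8, 357.7]
tcp_rot: [3.141, -0.001, 3.139]
ft_force: [-0.1, 0.4, -4.3]
opening: 0.542
grip_force: 30.0
```

```bash
python3 - <<'E'
from h import *
W=read_camera('wrist');s=env.state();print(s['t'],s['eef_pos'],s['tcp_rot'],s['ft_force'],s['opening'])
x,y,z=s['eef_pos']
for d in cut_out('weight_large',W)[:1]:
    ys,xs=np.where(d['region']); print(d['confidence'],xs.min(),xs.max(),ys.min(),ys.max())
print('pred',proj(W,[(x+26,y,z-202+44),(x,y,z-202+44),(x-26,y,z-202+44)]))
E
```

```text
19.8833 [563.42925644 -20.27694768 357.83610903] [ 3.14123217e+00 -9.06059582e-04  3.14017169e+00] [-0.34608166  0.01867074 -4.87394143] 0.5441559094878143
0.83 264 381 236 341
pred [[323.6685904  375.22971326]
 [323.59789606 322.68989551]
 [323.52054084 264.86755922]]
```

Request:
{"name": "move_arm", "arguments": {
  "commands": [
    [[0.02, -0.03, -0.3], 0, -1],
    [[0, 0, -0.3], 0, -1],
    [[0, 0, -0.25], 0, -1],
    [[0, 0, -0.2], 0, -1],
    [[0, 0, -0.2], 0, -1],
    [[0, 0, -0.1], 0, -1],
    [[0, 0, 0], 0, -1],
    [[0, 0, 0], 0, -1]
  ]
}}

```text
t: 20.6
eef_pos: [564.6, -21.7, 317.5]
tcp_rot: [3.141, -0.0, 3.14]
ft_force: [-0.4, 1.1, -1.5]
opening: 0.537
grip_force: 30.0
```

Request:
{"name": "move_arm", "arguments": {
  "commands": [
    [[0, 0, -0.15], 0, -1],
    [[0, 0, 0], 0, -1],
    [[0, 0, 0], 0, 0.3],
    [[0, 0, 0], 0, 0.3],
    [[0, 0, 0], 0, 0.3],
    [[0, 0, 0], 0, 1],
    [[0, 0, 0], 0, 1],
    [[0, 0, 0.4], 0, 1],
    [[0, 0, 0.9], 0, 1],
    [[0, 0, 0.9], 0, 1],
    [[0, 0, 0], 0, 1],
    [[0, 0, 0], 0, 1]
  ]
}}

```text
t: 21.6
eef_pos: [564.4, -21.7, 380.1]
tcp_rot: [-3.141, 0.003, 3.14]
ft_force: [-0.2, -0.1, -0.3]
opening: 0.993
grip_force: 0.0
```

```bash
python3 - <<'E'
from h import *
W=read_camera('wrist');S=read_camera('scene')
s=env.state();print(s['t'],s['eef_pos'],s['tcp_rot'],s['opening'])
for th in ('weight_large','cap'):
  for p,nm in ((W,'W'),(S,'S')):
    for d in cut_out(th,p)[:1]:
        ys,xs=np.where(d['region']); print(th,nm,d['confidence'],xs.min(),xs.max(),ys.min(),ys.max())
X=(564.2,-21.4)
for p in (W,S): print('pred wl top edges',proj(p,[(X[0]+a,X[1]+b,155) for a,b in ((26,0),(-26,0),(0,26),(0,-26))]).round(1).tolist())
a=cv2.resize(W['image'][:,:,::-1],(400,300)); b=cv2.resize(S['image'][195:275,285:365,::-1],(400,400),interpolation=cv2.INTER_CUBIC)
c=np.zeros((400,800,3),np.uint8);c[:300,:400]=a;c[:,400:]=b; cv2.imwrite('pics/c9.png',c)
E
```

```text
21.7 [564.25393155 -21.74610806 378.29780401] [ 3.14139041e+00 -8.28039961e-04  3.13978338e+00] 1.0010108874349777
weight_large W 0.83 281 366 206 300
weight_large S 0.6 313 330 216 238
cap W 0.91 281 364 184 242
cap S 0.52 312 333 231 254
pred wl top edges [[323.2, 301.3], [323.1, 219.3], [367.0, 261.6], [279.3, 261.8]]
pred wl top edges [[312.8, 217.9], [330.3, 222.0], [318.2, 225.8], [324.7, 214.2]]
```

Request:
{"name": "move_arm", "arguments": {
  "commands": [
    [[-0.31, -0.93, 0], 0, 1],
    [[-0.31, -0.93, 0], 0, 1],
    [[-0.31, -0.93, 0], 0, 1],
    [[-0.31, -0.93, 0], 0, 1],
    [[-0.31, -0.93, 0], 0, 1],
    [[-0.32, -0.93, 0], 0, 1],
    [[-0.32, -0.93, 0], 0, 1],
    [[-0.32, -0.94, -0.4], 0, 1],
    [[-0.32, -0.94, -0.6], 0, 1],
    [[-0.32, -0.94, -0.7], 0, 1],
    [[-0.32, -0.94, -0.6], 0, 1],
    [[0, 0, 0], 0, 1],
    [[0, 0, 0], 0, 1]
  ]
}}

```text
t: 22.98
eef_pos: [459.8, -331.0, 308.4]
tcp_rot: [3.14, -0.002, 3.137]
ft_force: [0.6, 0.7, -0.1]
opening: 1.0
grip_force: 0.0
```

```bash
python3 - <<'E'
from h import *
W=read_camera('wrist')
s=env.state();print(s['t'],s['eef_pos'],s['tcp_rot'])
for d in cut_out('weight_small',W)[:2]:
    ys,xs=np.where(d['region']); print(d['at'],d['confidence'],xs.min(),xs.max(),ys.min(),ys.max())
    u=(xs.min()+xs.max())/2
    print(atz(W,(u,ys.max()),38)-[20,0,0], np.linalg.norm(atz(W,(xs.max(),ys.max()-25),38)-atz(W,(xs.min(),ys.max()-25),38)))
E
```

```text
23.0333 [ 460.26406135 -330.12152324  309.32364956] [ 3.14038648e+00 -1.01742659e-03  3.13855700e+00]
[317.1, 234.1] 0.95 291 345 201 264
[ 457.836454   -333.67644936   38.        ] 38.35518348045421
```

Request:
{"name": "move_arm", "arguments": {
  "commands": [
    [[-0.05, -0.08, -0.6], 0, 1],
    [[0, 0, -0.9], 0, 1],
    [[0, 0, -0.9], 0, 1],
    [[0, 0, -0.9], 0, 0.3],
    [[0, 0, -0.43], 0, 0.1],
    [[0, 0, 0], 0, 0],
    [[0, 0, 0], 0, -1],
    [[0, 0, 0], 0, -1],
    [[0, 0, 0], 0, -1],
    [[0, 0, 0], 0, -1],
    [[0, 0, 0], 0, -1],
    [[0, 0, 0], 0, -1],
    [[0, 0, 0], 0, -1],
    [[0, 0, 0], 0, -1]
  ]
}}

```text
t: 24.25
eef_pos: [459.0, -332.4, 198.7]
tcp_rot: [-3.141, 0.001, 3.14]
ft_force: [-0.5, -0.0, 6.1]
opening: 0.415
grip_force: 30.0
```

Request:
{"name": "move_arm", "arguments": {
  "commands": [
    [[0, 0, 0.5], 0, -1],
    [[0, 0, 0.9], 0, -1],
    [[0, 0, 0.9], 0, -1],
    [[0, 0, 0.9], 0, -1],
    [[0, 0, 0.9], 0, -1],
    [[0, 0, 0.9], 0, -1],
    [[0, 0, 0.9], 0, -1],
    [[0.31, 0.93, 0.1], 0, -1],
    [[0.31, 0.93, 0], 0, -1],
    [[0.31, 0.93, 0], 0, -1],
    [[0.32, 0.94, 0], 0, -1],
    [[0.32, 0.94, 0], 0, -1],
    [[0.32, 0.94, 0], 0, -1],
    [[0.32, 0.94, 0], 0, -1],
    [[0.32, 0.94, 0], 0, -1],
    [[0.32, 0.94, 0], 0, -1]
  ]
}}

```text
t: 25.58
eef_pos: [544.5, -77.9, 377.8]
tcp_rot: [3.141, -0.001, 3.14]
ft_force: [0.5, 0.3, -1.9]
opening: 0.419
grip_force: 30.0
```

Request:
{"name": "move_arm", "arguments": {
  "commands": [
    [[0.32, 0.94, 0], 0, -1],
    [[0.32, 0.94, 0], 0, -1],
    [[0, 0, 0], 0, -1],
    [[0, 0, 0], 0, -1],
    [[0, 0, 0], 0, -1]
  ]
}}

```text
t: 26.0
eef_pos: [563.4, -23.1, 377.7]
tcp_rot: [3.142, -0.001, 3.14]
ft_force: [-0.0, -0.2, -2.3]
opening: 0.415
grip_force: 30.0
```

```bash
python3 - <<'E'
from h import *
W=read_camera('wrist');s=env.state();print(s['t'],s['eef_pos'],s['tcp_rot'],s['ft_force'],s['opening'])
x,y,z=s['eef_pos']
for th in ('weight_small','weight_large'):
  for d in cut_out(th,W)[:2]:
    ys,xs=np.where(d['region']); print(th,d['confidence'],xs.min(),xs.max(),ys.min(),ys.max())
print('pred',proj(W,[(x+20,y,z-198+38),(x-20,y,z-198+38),(x-20,y,z-198),(x,y+20,z-160),(x,y-20,z-160)]).round(1).tolist(), proj(W,[(564.2-26,-21.4,155)]))
E
```

```text
26.05 [563.33526921 -23.60332291 377.85379004] [ 3.14155737e+00 -7.02926023e-04  3.13932947e+00] [ 1.33458973 -0.71577303 -2.79187782] 0.41477417867981053
weight_small 0.83 276 368 245 341
weight_large 0.79 283 368 209 275
pred [[321.6, 360.5], [321.4, 276.6], [321.5, 246.4], [368.6, 320.0], [274.4, 320.2]] [[325.41874903 223.54095738]]
```

Request:
{"name": "move_arm", "arguments": {
  "commands": [
    [[0.03, 0.06, -0.3], 0, -1],
    [[0, 0, -0.3], 0, -1],
    [[0, 0, -0.2], 0, -1],
    [[0, 0, -0.15], 0, -1],
    [[0, 0, -0.1], 0, -1],
    [[0, 0, -0.05], 0, -1],
    [[0, 0, 0], 0, -1],
    [[0, 0, 0], 0, -1]
  ]
}}

```text
t: 26.82
eef_pos: [564.5, -21.2, 345.2]
tcp_rot: [3.142, 0.0, 3.14]
ft_force: [-0.6, -0.1, 0.0]
opening: 0.42
grip_force: 30.0
```

Load fully taken up; releasing and retreating.

Request:
{"name": "move_arm", "arguments": {
  "commands": [
    [[0, 0, 0], 0, 0.1],
    [[0, 0, 0], 0, 0.1],
    [[0, 0, 0], 0, 0.1],
    [[0, 0, 0], 0, 1],
    [[0, 0, 0], 0, 1],
    [[0, 0, 0.3], 0, 1],
    [[0, 0, 0.8], 0, 1],
    [[0, 0, 0.9], 0, 1],
    [[0, 0, 0.9], 0, 1],
    [[0, 0, 0], 0, 1],
    [[0, 0, 0], 0, 1],
    [[0, 0, 0], 0, 1]
  ]
}}

```text
t: 27.82
eef_pos: [564.2, -21.1, 431.9]
tcp_rot: [3.141, -0.0, 3.14]
ft_force: [-0.8, 0.0, -0.5]
opening: 0.999
grip_force: 0.0
```

```bash
python3 - <<'E'
from h import *
W=read_camera('wrist');S=read_camera('scene')
s=env.state();print(s['t'],s['eef_pos'],s['ft_force'],s['opening'])
for th in ('weight_small','weight_large','cap','gauge_top'):
  for p,nm in ((W,'W'),(S,'S')):
    for d in cut_out(th,p)[:1]:
        ys,xs=np.where(d['region']); print(th,nm,round(d['confidence'],2),xs.min(),xs.max(),ys.min(),ys.max())
X=(564.2,-21.4)
for p in (W,S):
  for r,z in ((20,184),(26,146),(30,102)): print(z,proj(p,[(X[0]+a*r,X[1]+b*r,z) for a,b in ((1,0),(-1,0),(0,1),(0,-1))]).round(1).tolist())
E
```

```text
27.9167 [564.37908062 -21.16719985 431.13227455] [0.42813965 0.62900811 0.47709085] 0.9996340782988696
weight_small W 0.73 293 352 207 275
weight_small S 0.7 316 330 209 227
weight_large W 0.92 288 355 191 245
weight_large S 0.82 312 330 221 241
cap W 0.95 288 356 175 222
cap S 0.56 312 332 234 256
gauge_top W 0.73 259 381 138 283
gauge_top S 0.75 312 332 238 255
184 [[321.9, 278.5], [321.8, 220.6], [352.5, 250.2], [291.2, 250.3]]
146 [[322.0, 265.5], [321.8, 199.2], [356.5, 233.2], [287.3, 233.3]]
102 [[322.0, 251.1], [321.8, 183.9], [356.6, 218.3], [287.2, 218.5]]
184 [[314.6, 210.5], [328.2, 213.6], [318.8, 216.5], [323.8, 207.6]]
146 [[312.8, 220.4], [330.3, 224.4], [318.3, 228.3], [324.7, 216.7]]
102 [[311.9, 231.6], [331.6, 236.4], [318.0, 240.8], [325.3, 227.3]]
```

All stacked, centred, and at the expected heights; handing in.

```bash
python3 -c "
from cell import env
print(env.job_done())"
```

```text
the job is handed in; nothing more can be done
None
```

The job is handed in at about 28 s: spring on the rod, cap on the spring, then the large and small weights stacked centred, with the heights in the last pictures matching both weights on, though I viewed 11 pictures where the limit was 10, and no verdict came back.

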